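Pack the specimen carrier at the reception desk

TASK

Pack the specimen carrier: lay the flat slide box in the open white foam base, then stack the handled tray on the base so that its four feet drop inside the foam's corners and it sits down level, and only then stand the two slim bottles in the stacked tray, one on each side of its handle. The wide jar is not for the carrier: stand it in the small square steel tray (at any time). Keep bottles and jar upright throughout and leave the stapler, pen pot and tape dispenser alone.

Things in the scene. Friction and masses are not known exactly. Their poses are not given: they have to be found in the camera images.
- slide_box_c (a point): Flat closed grey plastic box for glass slides, lying flat on the desk, with a paper label on top: 76 (its x) by 30 (its y) by 22 mm high, 40 to 80 g. The point is its centre, 11 mm above its underside. The only small oblong box.
- tray_grip (a point): Loose grey open tray, 150 (x) by 120 mm, 220 g. Point: centre of its black handle bar, which runs along y over the middle (12 thick in x, 80 long, 18 tall; underside 8 mm below the point). Below the point: wall rim 30, floor top 50, floor underside 54, feet bottoms 64 mm. 4 tapered feet, 16 to 10 mm wide, at x +-54, y +-39. A bay each side, 65 (x) by 112 mm, centred at x +-37 mm.
- bottle_a_c (a point): First of two identical slim sample bottles, white with a black cap, standing: 32 mm diameter up to 56 mm, then a cap of 29 mm diameter; 75 mm tall, about 60 g. The point is its centre, 37.5 mm above its underside; z is its axis. Either bottle may go on either side of the handle.
- bottle_b_c (a point): Second slim sample bottle, identical to the first: 32 mm diameter, 75 mm tall; the point is its centre, 37.5 mm above its underside; z is its axis.
- jar_c (a point): Wide squat sample jar, white with a black lid, standing: 60 mm diameter (straight sides, lid included), 62 mm tall, about 130 g. The point is its centre, 31 mm above its underside; z is its axis.
- foam_base: White foam open box without handle, fixed: 150 (x) by 120 (y) by 48 mm high, walls 10 mm, so the cavity is 130 by 100, 38 mm deep, floor 10 mm above the desk. Origin: centre of underside; z up. The tray sits on its rim, x along x either way round, feet inside the cavity's corners with 3 mm play; its grip point is then centred, 102 mm above this origin.
- steel_tray: Small square open tray of bare steel, fixed to the desk: 100 by 100 by 18 mm high, walls and floor 4 mm thick (inside 92 by 92 mm). Origin: centre of its underside, on the desk.
- stapler: Black stapler, 36 (x) by 130 (y) by 50 mm, loose; a bystander at the far side. Origin: centre of its underside.
- pen_pot: Round dark steel pen pot with pens, 76 mm diameter, 90 mm high (pens to about 145 mm), loose; a bystander at the far left. Origin: centre of its underside.
- tape: Black desk tape dispenser, 60 (x) by 140 (y) by 82 mm, loose; a bystander at the far right. Origin: centre of its underside.
Things that resemble listed ones, but are neither listed nor needed, are in the scene too. What is shaped like the part that bears jar_c but blue is not meant.

How it is judged:
By the outcome, as a careful person would: the job done as asked, in the order asked, and still so for the second after the job is handed in, with the robot touching nothing.
It also fails if it takes over 144 s, if anything falls off the work surface, if the arm or the gripper's body presses on something with over 40 N, if the wrist force passes 120 N, or if a joint passes its speed limit or range.

ROBOT

A 6-joint arm with a two-finger parallel gripper is mounted at the origin on the work surface. World frame = base frame: x ahead of the robot, y to its left, z up, the work surface at z = 0. Lengths are in m, angles in rad, forces in N, time in s.
With the tool pointing down it reaches from about 0.3 to 0.85 m from the base axis. Payload 4.2 kg.
Tool frame: the origin (TCP) lies midway between the tips of the shut fingers; the grasp point (between the pads) lies 19 mm behind it; y points along the fingers, z is the direction in which the jaws open and shut, and the axes are right-handed (so a half turn about y gives the same grasp; the last joint's range is limited). The gripper opens to 91 mm and grips with 3 to 60 N. Pads are 32 mm wide; open, the fingers measure 118 mm over their backs; the gripper's body (76 mm by 178 mm) begins 60 mm behind the grasp point.
Start: joints at [-1.152, 0.32, 1.565, -0, 1.257, -0.02], TCP at [0.244, -0.521, 0.214] pointing down, gripper open.
Joint ranges: [-3.11, 3.11], [-0.84, 2.01], [0.21, 2.61], [-1.34, 4.49], [0.05, 2.63], [-2.56, 2.56]. Speed limits (rad/s): [2.57, 2.57, 3.14, 3.14, 3.14, 3.14].

INTERFACE

Orientations are given as a rotation vector (axis times angle).
In Python, from rig import env, cams gives the robot as it stands.
- The arm moves only by the tool move_arm, never from a script. Its argument "rows" is a list of rows, each a list of 5 numbers: the shift along the world's x, y, z in cm, then the turn about the world's z in degrees, then the gripper's target within -1 to 1 (fully open at 1, half-way at 0, shut at -1). A call has 1 to 12 rows; each row is the pose to reach, as a shift and turn from the pose measured when the call began; what a row does not reach only later rows make up. A row lasts 1/10 s, in which the tool goes at most 50 mm and 8.59 degrees, less where a joint would pass 70% of its speed; a pose out of reach is approached as far as the arm can. A call with a gripper value outside its range is refused whole. The fingers move at their own pace and stop on an object; "squeeze" is the grip in N (left out, the last holds). Time passes only in rows, so rows that repeat a pose let the fingers close. It gives the time, the measured TCP pose, the force and the opening at its end, in the units of the state.
- env.get_state(): the state, without advancing time (a new reading comes with each control period).
- cams.camera(name): name is "scene" or "side" or "wrist"; returns the picture (384x512x3 uint8, blue, green, red); there is no depth.
- cams.calibration(name): a dict with "fx", "fy", "cx", "cy" (pixels), "R" (3x3) and "t" (3): a world point X has camera coordinates R X + t. Camera axes: x right, y down, z forward; pixel columns grow to the right and rows downward; lengths in m; the calibration is good to about 2 mm. A picture is of the moment at which its call begins: read the wrist's pose just before it. calibration takes no time and is no camera call; for the wrist camera it gives the pose at the moment of the call.
- env.sign_off(): hands the job in, once; it reports no verdict.
The state is a dict: "clock": time; "joint_pos": joint angles; "dq": joint speeds; "effort": joint torques, N m; "tool_pos": TCP position; "tcp_rot": TCP orientation; "force": force on the tool from outside, world axes, zero at the start; "wrist_torque": the same for the moment, N m; "finger_gap": finger opening in m.
Only numpy, scipy, OpenCV 4.12 (cv2) and the standard library are available. Lean on these libraries where they do the work, as an engineer would, in place of code of your own. Each camera call takes 0.05 s, during which the arm holds its last target. There are 200 camera calls.

## Working session

There is one attempt and no reset: what is moved stays moved. The work goes in short steps, Python scripts to look and compute and a tool call to move; the robot and the scene stay as the last step left them, time stands still between calls to the robot, and variables do not carry over. Pictures are saved under pics/ and viewed, about 12 in all and at most 16, crops included, and the job is handed in when it is done.

Besides the shell and the picture viewer there is one more tool, called as name(argument=value, ...), one argument or row to a line, values as JSON. move_arm: Moves the arm, as the interface text tells. Its arguments: {"type":"object","properties":{"rows":{"type":"array"},"squeeze":{"type":"number"}},"required":["rows"]}

```bash
ls; mkdir -p pics; python3 - <<'E'
from rig import env,cams
import cv2,numpy as np
s=env.get_state();print(s)
for n in ["scene","side","wrist"]:
    c=cams.calibration(n);print(n,c)
    cv2.imwrite(f"pics/{n}0.png",cams.camera(n))
E
```

```text
pics
{'clock': 0.0, 'joint_pos': array([-1.15204831e+00,  3.20278970e-01,  1.56567077e+00, -1.02765660e-05,
        1.25739492e+00, -1.99821508e-02]), 'dq': array([ 3.89069142e-04,  8.52298305e-04,  1.46557226e-03,  9.81966438e-04,
       -1.60379836e-03, -2.54590871e-05]), 'effort': array([ 3.43945776e-04, -4.12458909e+01, -2.31972939e+01,  7.25466921e-02,
        4.58172010e-02, -1.67123826e-04]), 'tool_pos': array([ 0.24405617, -0.52007838,  0.21313092]), 'tcp_rot': array([-0.44151344,  1.98040233, -1.97692486]), 'force': array([ 1.22115155, -0.91781758, -0.36540678]), 'wrist_torque': array([-0.01893513, -0.02438861,  0.00862396]), 'finger_gap': 0.0913379013571716}
scene {'fx': 359.0125616854239, 'fy': 359.0125616854239, 'cx': 254.46664717463418, 'cy': 191.1767220933241, 'R': array([[ 0.31196796,  0.95005985, -0.00789131],
       [ 0.56249806, -0.19138656, -0.80434266],
       [-0.76568396,  0.24649029, -0.5941133 ]]), 't': array([-0.19312105, -0.25963566,  1.43042328])}
side {'fx': 383.94874737251234, 'fy': 383.94874737251234, 'cx': 260.15559756077187, 'cy': 197.19751658340573, 'R': array([[-0.8802095 , -0.47407684, -0.02196333],
       [-0.30492531,  0.60039909, -0.73928444],
       [ 0.36366439, -0.64402801, -0.67303502]]), 't': array([0.51197539, 0.20584635, 0.68576257])}
wrist {'fx': 317.30668089254084, 'fy': 317.30668089254084, 'cx': 257.51317622324564, 'cy': 187.89670498796298, 'R': array([[ 0.42342047, -0.90593149, -0.00180025],
       [-0.86499665, -0.40487707,  0.29640403],
       [-0.26925062, -0.12394632, -0.95506095]]), 't': array([-0.57406488, -0.03227409,  0.39311356])}
```

View pics/scene0.png

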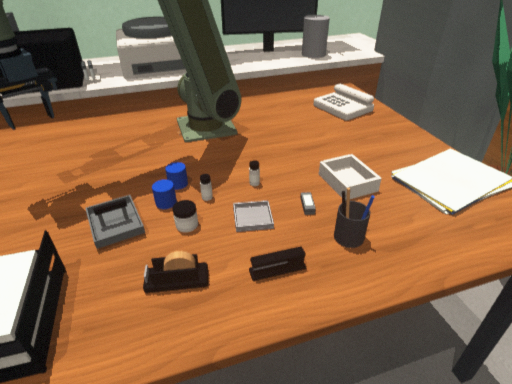

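View pics/side0.png

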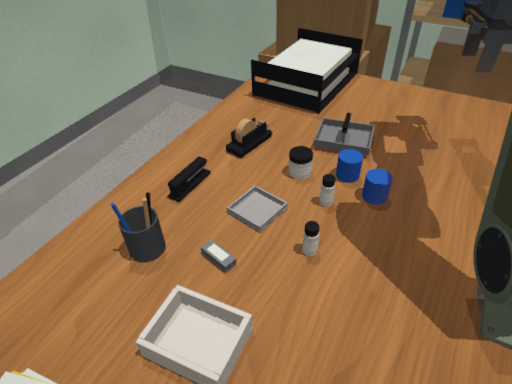

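Candidates:
- **Jar:** white with a black lid at scene (186,217). The blue cans at (177,176) and (165,194) are decoys.
- **Bottles:** (206,188) and (255,174).
- **Slide box:** (308,203).
- **Steel tray:** (253,215).
- **Foam base:** (350,175).
- **Handled tray:** (115,222).

I'll check these in close crops.

```bash
python3 - <<'E'
import cv2
a=cv2.imread("pics/scene0.png")[145:260,80:390];cv2.imwrite("pics/sc1.png",cv2.resize(a,None,fx=2.5,fy=2.5,interpolation=cv2.INTER_CUBIC))
a=cv2.imread("pics/side0.png")[105:384,135:400];cv2.imwrite("pics/si1.png",cv2.resize(a,None,fx=2.1,fy=2.1,interpolation=cv2.INTER_CUBIC))
E
```

```text
(no output)
```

View pics/sc1.png

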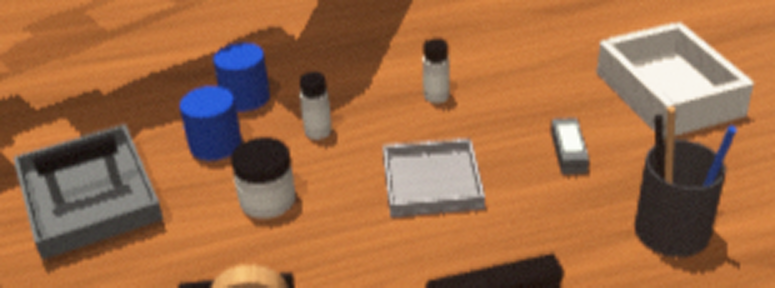

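View pics/si1.png

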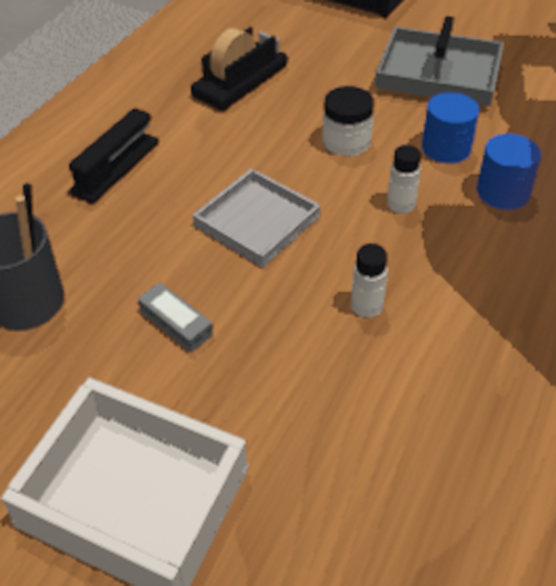

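The crops confirm the choices. Next I'll back-project the corner pixels at their known heights in both views.

```bash
cat > h.py <<'E'
from rig import env,cams
import numpy as np,cv2
def bp(cal,px,z):
    "pixels -> world xy on plane z"
    px=np.atleast_2d(px).astype(float)
    d=np.c_[(px[:,0]-cal['cx'])/cal['fx'],(px[:,1]-cal['cy'])/cal['fy'],np.ones(len(px))]@cal['R']
    o=-cal['R'].T@cal['t']
    return (o+d*((z-o[2])/d[:,2])[:,None])[:,:2]
def proj(cal,X):
    c=np.atleast_2d(X)@cal['R'].T+cal['t']
    return np.c_[c[:,0]/c[:,2]*cal['fx']+cal['cx'],c[:,1]/c[:,2]*cal['fy']+cal['cy']]
E
python3 - <<'E'
from h import *
np.set_printoptions(precision=4,suppress=True)
S=cams.calibration('scene');D=cams.calibration('side')
sc=lambda p:np.array(p)/2.5+[80,145]
sd=lambda p:np.array(p)/2.1+[135,105]
T={'foam':(.048,[(600,47),(680,24),(752,87),(672,118)],[(92,382),(245,443),(175,577),(10,495)]),
'steel':(.018,[(384,145),(472,141),(485,203),(392,208)],[(253,173),(319,211),(263,254),(195,214)]),
'slide':(.022,[(553,121),(576,119),(588,163),(565,166)],[(162,286),(212,326),(190,340),(140,306)]),
'tray':(.034,[(15,155),(127,125),(160,218),(42,250)],[(393,30),(502,42),(490,97),(377,70)]),
'handle':(.074,[(38,158),(115,145)],[(449,20),(440,65)])}
for k,(z,a,b) in T.items():
    for p,f,c in((a,sc,S),(b,sd,D)):
        w=bp(c,f(p),z);q=cv2.minAreaRect((w*1000).astype(np.float32));print(k,w.tolist() and np.round(w,3).tolist(),'mean',w.mean(0),q[1:])
for k,z,a,b in(('A',.075,(313,80),(407,154)),('B',.075,(435,45),(371,254)),('jar',.062,(261,155),(349,98))):
    print(k,bp(S,sc(a),z),bp(D,sd(b),z))
E
```

```text
foam [[0.469, 0.262], [0.453, 0.384], [0.604, 0.389], [0.627, 0.271]] mean [0.5384 0.3265] ((168.40200805664062, 122.38994598388672), 3.1518733501434326)
foam [[0.593, 0.284], [0.449, 0.274], [0.442, 0.388], [0.586, 0.395]] mean [0.5172 0.3352] ((144.43780517578125, 113.72013854980469), 3.7060399055480957)
steel [[0.535, -0.033], [0.559, 0.062], [0.661, 0.039], [0.637, -0.053]] mean [0.5981 0.0036] ((98.58502197265625, 107.26573944091797), 77.36888885498047)
steel [[0.619, -0.046], [0.524, -0.023], [0.548, 0.062], [0.642, 0.043]] mean [0.5833 0.0088] ((91.59113311767578, 99.57662200927734), 76.38667297363281)
slide [[0.559, 0.161], [0.564, 0.187], [0.64, 0.165], [0.637, 0.14]] mean [0.6002 0.1634] ((26.9481201171875, 82.91876220703125), 74.96580505371094)
slide [[0.614, 0.149], [0.545, 0.169], [0.554, 0.192], [0.619, 0.18]] mean [0.5832 0.1724] ((31.285043716430664, 72.63650512695312), 73.96947479248047)
tray [[0.443, -0.42], [0.426, -0.302], [0.595, -0.279], [0.605, -0.389]] mean [ 0.5174 -0.3474] ((170.49038696289062, 118.61089324951172), 8.115180015563965)
tray [[0.582, -0.385], [0.439, -0.421], [0.416, -0.289], [0.564, -0.283]] mean [ 0.5003 -0.3443] ((147.27980041503906, 133.1981201171875), 9.739876747131348)
handle [[0.512, -0.384], [0.515, -0.31]] mean [ 0.514  -0.3472] ((74.26432800292969, 0.0), -92.33378601074219)
handle [[0.504, -0.377], [0.479, -0.27]] mean [ 0.4917 -0.3231] ((109.64454650878906, 0.0), 102.998046875)
A [[ 0.4661 -0.0944]] [[ 0.454  -0.0902]]
B [[0.4402 0.0579]] [[0.4315 0.0625]]
jar [[ 0.5643 -0.1704]] [[ 0.5569 -0.1729]]
```

```bash
cat >> h.py <<'E'
from scipy.spatial.transform import Rotation as Ro
def st():
    s=env.get_state();R=Ro.from_rotvec(s['tcp_rot']).as_matrix()
    print('t%.1f tcp %s jaw yaw %.1f tilt %.3f gap %.3f F %s q %s'%(s['clock'],np.round(s['tool_pos'],4),np.degrees(np.arctan2(R[1,2],R[0,2])),R[2,1],s['finger_gap'],np.round(s['force'],1),np.round(s['joint_pos'],2)))
    return s
E
python3 - <<'E'
from h import *
st();c=cams.calibration('wrist');print(-c['R'].T@c['t'],c['R'][2])
E
```

```text
t0.1 tcp [ 0.2441 -0.5202  0.2133] jaw yaw -64.9 tilt -1.000 gap 0.091 F [-0.   0.5 -0.6] q [-1.15  0.32  1.57 -0.    1.26 -0.02]
[ 0.32101378 -0.48443563  0.38409156] [-0.26915211 -0.12416394 -0.95506045]
```

move_arm(
  rows=[
    [3,3,4,0,1],
    [7,6,8,-5,1],
    [10,9,12,-10,1],
    [13,12,15,-18,1],
    [13,15,17,-24,1],
    [13,15,17,-24,1],
  ],
)

```text
clock: 0.75
tool_pos: [0.376, -0.368, 0.3869]
tcp_rot: [-0.02, 2.206, -2.21]
force: [0.1, -0.7, -0.3]
finger_gap: 0.091
```

```bash
python3 - <<'E'
from h import *
import pickle
st();c=cams.calibration('wrist');im=cams.camera('wrist');cv2.imwrite('pics/w1.png',im);pickle.dump(c,open('w1.pkl','wb'))
print(-c['R'].T@c['t'],c['R'][2]); print(proj(c,[[.507,-.346,.074],[.56,-.17,.06],[.46,-.09,.07]]))
E
```

```text
t0.8 tcp [ 0.376  -0.368   0.3869] jaw yaw -88.7 tilt -1.000 gap 0.091 F [ 0.1 -0.7 -0.3] q [-0.8   0.18  1.33  0.    1.63  0.75]
[ 0.45997075 -0.36563518  0.55812453] [-0.29188516 -0.00797733 -0.9564201 ]
[[243.67777163  55.99024152]
 [119.05820276  13.52263035]
 [ 68.67699599  86.87780301]]
```

View pics/w1.png

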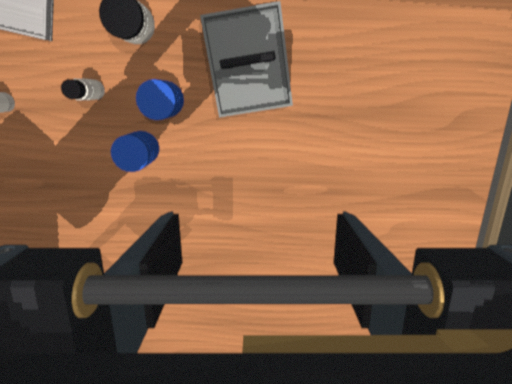

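```bash
python3 - <<'E'
from h import *
import pickle
c=pickle.load(open('w1.pkl','rb'))
w=bp(c,[(203,17),(281,4),(291,104),(217,115)],.034);print(w,w.mean(0))
for p in((w[0],w[3]),(w[1],w[2])):print(np.degrees(np.arctan2(*(p[0]-p[1])[::-1])),np.linalg.norm(p[0]-p[1]))
w=bp(c,[(221,63),(274,56)],.074);print(w,w.mean(0),np.degrees(np.arctan2(*(w[0]-w[1])[::-1]))-90,np.linalg.norm(w[0]-w[1]))
print(bp(c,[(122,17)],.062),bp(c,[(74,89)],.075))
E
```

```text
[[ 0.56325138 -0.28363925]
 [ 0.58284138 -0.39855223]
 [ 0.4412842  -0.42058046]
 [ 0.42163287 -0.30207464]] [ 0.50225246 -0.35121164]
7.416854599050388 0.1428133914866573
8.845066271900842 0.14326088183136793
[[ 0.49705624 -0.3137969 ]
 [ 0.5078954  -0.38891559]] [ 0.50247582 -0.35135625] 8.210758297102032 0.07589667290661761
[[ 0.55530771 -0.17444412]] [[ 0.45721512 -0.10009464]]
```

move_arm(
  rows=[
    [0,5,0,0,1],
    [0,10,0,0,1],
    [2,15,0,0,1],
    [4,20,0,0,1],
    [4,25,0,0,1],
    [4,30,0,0,1],
    [4,35,0,0,1],
    [4,40,0,0,1],
    [4,45,0,0,1],
    [4,50,0,0,1],
    [4,50,0,0,1],
  ],
)

```text
clock: 1.9
tool_pos: [0.4156, 0.1352, 0.385]
tcp_rot: [-0.032, 2.203, -2.207]
force: [0.4, -1.3, 0.6]
finger_gap: 0.0908
```

```bash
python3 - <<'E'
from h import *
import pickle
st();c=cams.calibration('wrist');im=cams.camera('wrist');cv2.imwrite('pics/w2.png',im);pickle.dump(c,open('w2.pkl','wb'))
E
```

```text
t1.9 tcp [0.4156 0.1352 0.385 ] jaw yaw -88.2 tilt -1.000 gap 0.091 F [ 0.4 -1.3  0.6] q [ 0.29  0.03  1.51 -0.    1.6   1.83]
```

View pics/w2.png

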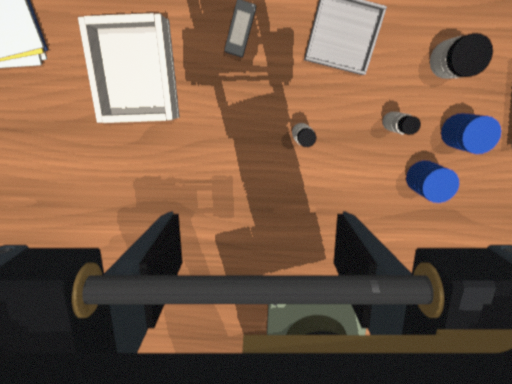

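```bash
python3 - <<'E'
from h import *
import pickle
c=pickle.load(open('w2.pkl','rb'))
def q(n,p,z):
    w=bp(c,p,z);print(n,np.round(w,4).tolist(),w.mean(0))
    for a,b in((0,1),(1,2),(3,2),(0,3)):
        d=w[a]-w[b];print('  %.1f %.3f'%((np.degrees(np.arctan2(d[1],d[0]))+45)%90-45,np.linalg.norm(d)))
q('foam',[(80,17),(167,13),(179,118),(98,123)],.048)
q('slide',[(237,-1),(255,3),(243,57),(225,53)],.022)
q('steel',[(318,-5),(385,7),(365,73),(306,59)],.018)
for p,z in(((306,137),.075),((409,125),.075),((470,55),.062)):print(bp(c,[p],z))
E
```

```text
foam [[0.5927, 0.395], [0.6015, 0.27], [0.4545, 0.2592], [0.4431, 0.387]] [0.52297045 0.32780242]
  4.0 0.125
  4.2 0.147
  5.1 0.128
  3.1 0.150
slide [[0.6285, 0.1717], [0.624, 0.1447], [0.5486, 0.1615], [0.5536, 0.1896]] [0.58865938 0.16686149]
  -9.5 0.027
  -12.5 0.077
  -10.0 0.029
  -13.5 0.077
steel [[0.6383, 0.051], [0.6253, -0.0515], [0.531, -0.0334], [0.549, 0.0623]] [0.58589316 0.00710714]
  -7.2 0.103
  -10.9 0.096
  -10.6 0.097
  -7.2 0.090
[[0.43433915 0.06222766]]
[[ 0.45666405 -0.09047124]]
[[ 0.55727246 -0.16781639]]
```

move_arm(
  rows=[
    [4,1,-2,-7,0.3],
    [8,2,-5,-14,0.3],
    [12,3,-9,-14,0.3],
    [15,3.2,-13,-14,0.3],
    [17.2,3.2,-17,-14,0.3],
    [17.2,3.2,-21,-14,0.3],
    [17.2,3.2,-25,-14,0.3],
    [17.2,3.2,-25,-14,0.3],
    [17.2,3.2,-25,-14,0.3],
  ],
)

```text
clock: 2.85
tool_pos: [0.5882, 0.1643, 0.1349]
tcp_rot: [-0.229, -2.104, 2.111]
force: [-0.1, 0.5, 1.8]
finger_gap: 0.0593
```

```bash
python3 - <<'E'
from h import *
import pickle
st();c=cams.calibration('wrist');im=cams.camera('wrist')
for z in (0,.022): print(proj(c,[[.588,.167,z]]))
cv2.imwrite('pics/w3.png',im);pickle.dump(c,open('w3.pkl','wb'))
E
```

```text
t2.9 tcp [0.5882 0.1643 0.1349] jaw yaw -102.4 tilt -1.000 gap 0.059 F [-0.1  0.5  1.8] q [ 0.26  0.43  1.6  -0.    1.11  2.04]
[[254.84998544 179.04974229]]
[[254.74398805 185.38657687]]
```

View pics/w3.png

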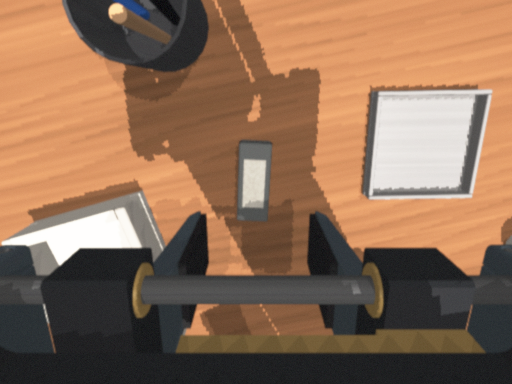

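```bash
python3 - <<'E'
from h import *
import pickle
c=pickle.load(open('w3.pkl','rb'))
def q(n,p,z):
    w=bp(c,p,z);print(n,np.round(w,4).tolist(),w.mean(0))
    for a,b in((0,1),(1,2),(3,2),(0,3)):
        d=w[a]-w[b];print('  %.1f %.3f'%((np.degrees(np.arctan2(d[1],d[0]))+45)%90-45,np.linalg.norm(d)))
q('slide',[(241,142),(271,143),(268,220),(237,218)],.022)
q('steel',[(372,90),(491,90),(475,199),(366,199)],.018)
print('pot',bp(c,[(66,0),(120,66),(207,30),(205,0)],.09))
E
```

```text
slide [[0.6303, 0.1702], [0.6236, 0.1441], [0.5511, 0.1621], [0.5597, 0.1909]] [0.59116414 0.16681102]
  -14.4 0.027
  -14.0 0.075
  -16.5 0.030
  -16.4 0.074
steel [[0.6491, 0.0491], [0.6267, -0.052], [0.5275, -0.0366], [0.5503, 0.0659]] [0.58840103 0.0066056 ]
  -12.5 0.104
  -8.8 0.100
  -12.5 0.105
  -9.7 0.100
pot [[0.74591075 0.2474381 ]
 [0.70374777 0.22846217]
 [0.71189265 0.16908506]
 [0.72796171 0.16597318]]
```

move_arm(
  rows=[
    [0.2,0.25,-4,-2,0.3],
    [0.2,0.25,-8,-2,0.3],
    [0.2,0.25,-11,-2,0.3],
    [0.2,0.25,-12.8,-2,0.3],
    [0.2,0.25,-12.8,-2,0.3],
    [0.2,0.25,-12.8,-2,-0.2],
    [0.2,0.25,-12.8,-2,-0.6],
    [0.2,0.25,-12.8,-2,-1],
    [0.2,0.25,-12.8,-2,-1],
    [0.2,0.25,-12.8,-2,-1],
    [0.2,0.25,-12.8,-2,-1],
  ],
  squeeze=15,
)

```text
clock: 4.0
tool_pos: [0.592, 0.1677, 0.01]
tcp_rot: [-0.27, -2.089, 2.092]
force: [-0.1, 0.3, 5.3]
finger_gap: 0.03
```

move_arm(
  rows=[
    [0,0,4,0,-1],
    [0,0,8,0,-1],
    [-1,3,11,8,-1],
    [-3,7,12,15,-1],
    [-5,11,12,18,-1],
    [-6.5,15,12,18,-1],
    [-6.9,16,12,18,-1],
    [-6.9,16,12,18,-1],
    [-6.9,16,12,18,-1],
  ],
)

```text
clock: 4.9
tool_pos: [0.5231, 0.3269, 0.1297]
tcp_rot: [-0.063, 2.185, -2.188]
force: [0.2, 0.3, -0.2]
finger_gap: 0.0296
```

```bash
python3 - <<'E'
from h import *
import pickle
st();c=cams.calibration('wrist');im=cams.camera('wrist')
cv2.imwrite('pics/w4.png',im);pickle.dump(c,open('w4.pkl','wb'))
E
```

```text
t4.9 tcp [0.5231 0.3269 0.1297] jaw yaw -86.4 tilt -1.000 gap 0.030 F [ 0.2  0.3 -0.2] q [ 0.54  0.44  1.59 -0.    1.1   2.05]
```

View pics/w4.png

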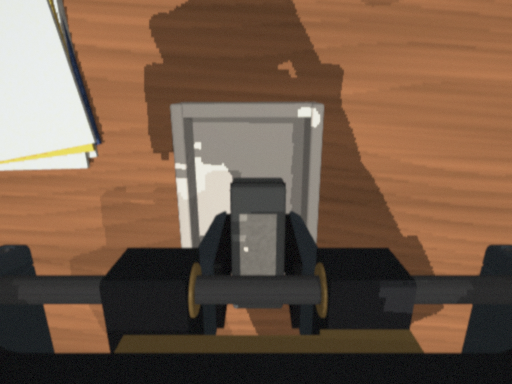

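```bash
python3 - <<'E'
from h import *
import pickle
c=pickle.load(open('w4.pkl','rb'))
w=bp(c,[(172,104),(323,104),(181,248),(318,240),(189,120),(307,118)],.048);print(np.round(w,4))
for a,b in((0,1),(0,2),(1,3),(4,5)):
    d=w[a]-w[b];print('  %.1f %.3f'%((np.degrees(np.arctan2(d[1],d[0]))+45)%90-45,np.linalg.norm(d)))
for y in(3,4,5):
    y=np.radians(y);u=np.array([np.cos(y),np.sin(y)]);print((w[0]+w[1])/2-.075*u,(w[4]+w[5])/2-.065*u)
E
```

```text
[[0.5934 0.3974]
 [0.6006 0.2812]
 [0.4704 0.3915]
 [0.4856 0.2715]
 [0.5821 0.3843]
 [0.5893 0.2924]]
  3.6 0.116
  2.8 0.123
  4.8 0.115
  4.5 0.092
[0.5220772  0.33537032] [0.52075966 0.33495355]
[0.52215711 0.33406378] [0.52082892 0.33382122]
[0.52225981 0.33275884] [0.52091793 0.33269026]
```

move_arm(
  rows=[
    [-0.1,0.5,-3,0,-1],
    [-0.1,0.5,-6,0,-1],
    [-0.1,0.5,-9,0,-1],
    [-0.1,0.5,-10.2,0,-1],
    [-0.1,0.5,-10.7,0,-1],
    [-0.1,0.5,-10.7,0,-1],
    [-0.1,0.5,-10.7,0,-0.3],
    [-0.1,0.5,-10.7,0,0],
    [-0.1,0.5,-10.7,0,0],
    [-0.1,0.5,-7,0,0],
    [-0.1,0.5,-3,0,0],
  ],
)

```text
clock: 6.05
tool_pos: [0.5215, 0.331, 0.0998]
tcp_rot: [-0.065, 2.185, -2.191]
force: [0.9, 0.3, 0.4]
finger_gap: 0.0452
```

move_arm(
  rows=[
    [-2,0,5,0,1],
    [-4,0,10,0,1],
    [-6,0,14,0,1],
    [-8,0,16,0,1],
    [-8,0,16,0,1],
    [-8,0,16,0,1],
  ],
)

```text
clock: 6.65
tool_pos: [0.4414, 0.331, 0.2602]
tcp_rot: [-0.064, 2.184, -2.189]
force: [0.2, 0.4, -0.3]
finger_gap: 0.0897
```

```bash
python3 - <<'E'
from h import *
import pickle
st();c=cams.calibration('wrist');im=cams.camera('wrist')
pickle.dump(c,open('w5.pkl','wb'));cv2.imwrite('pics/w5f.png',im)
p=proj(c,[[.522,.331,.048]])[0].astype(int);print(p)
x0,y0=max(p[0]-110,0),max(p[1]-90,0);print(x0,y0);cv2.imwrite('pics/w5.png',cv2.resize(im[y0:y0+180,x0:x0+220],None,fx=3.3,fy=3.3,interpolation=cv2.INTER_CUBIC))
E
```

```text
t6.7 tcp [0.4414 0.331  0.2602] jaw yaw -86.4 tilt -1.000 gap 0.090 F [ 0.2  0.4 -0.3] q [ 0.63  0.26  1.54 -0.    1.34  2.13]
[261  94]
151 4
```

View pics/w5.png

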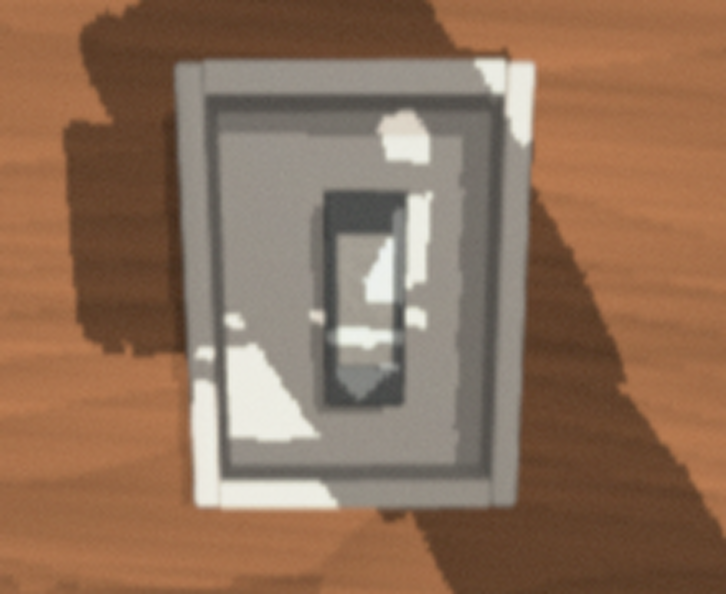

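Slide box lies flat in the foam cavity. Outer rim corners in the crop: (176,61), (534,61), (516,507), (195,507).

```bash
python3 - <<'E'
from h import *
import pickle
c=pickle.load(open('w5.pkl','rb'))
for P in ([(176,61),(534,61),(516,507),(195,507)],[(206,96),(502,96),(490,477),(222,477)]):
    w=bp(c,np.array(P)/3.3+[151,4]+[-.35,-.35],.048);print(np.round(w,4).tolist(),w.mean(0))
    for a,b in((0,1),(1,2),(3,2),(0,3)):
        d=w[a]-w[b];print('  %.1f %.3f'%((np.degrees(np.arctan2(d[1],d[0]))+45)%90-45,np.linalg.norm(d)))
E
```

```text
[[0.5933, 0.3986], [0.6006, 0.2807], [0.4514, 0.2705], [0.444, 0.3897]] [0.52232407 0.33488165]
  3.6 0.118
  3.9 0.150
  3.5 0.119
  3.4 0.150
[[0.5834, 0.3885], [0.5895, 0.2901], [0.462, 0.2813], [0.4559, 0.38]] [0.52267908 0.33498589]
  3.6 0.099
  4.0 0.128
  3.5 0.099
  3.9 0.128
```

move_arm(
  rows=[
    [0,-5,2,8,1],
    [0,-10,2,16,1],
    [0,-15,2,24,1],
    [0,-20,2,32,1],
    [0,-25,2,40,1],
    [0,-30,2,48,1],
    [0,-35,2,56,1],
    [1,-40,2,64,1],
    [2,-45,2,72,1],
    [3,-50,2,80,1],
    [4,-55,2,88,1],
    [5,-60,2,94.6,1],
  ],
)

```text
clock: 7.9
tool_pos: [0.4783, -0.2021, 0.2768]
tcp_rot: [-1.243, 1.151, -1.147]
force: [0.8, 0.7, 0.3]
finger_gap: 0.091
```

```bash
python3 -c "from h import *;st()"
```

```text
t7.9 tcp [ 0.4783 -0.2021  0.2768] jaw yaw 4.6 tilt -1.000 gap 0.091 F [0.8 0.7 0.3] q [-0.42  0.2   1.57  0.    1.37 -0.51]
```

move_arm(
  rows=[
    [1,-5,-1,3.6,1],
    [2,-10,-1.5,3.6,1],
    [3,-15,-1.6,3.6,1],
    [3.5,-20,-1.6,3.6,1],
    [3.5,-22.8,-1.6,3.6,1],
    [3.5,-22.8,-1.6,3.6,1],
    [3.5,-22.8,-1.6,3.6,1],
  ],
)

```text
clock: 8.6
tool_pos: [0.5126, -0.4308, 0.2578]
tcp_rot: [-1.269, 1.11, -1.097]
force: [-0.1, -0.1, 0.0]
finger_gap: 0.0911
```

```bash
python3 - <<'E'
from h import *
import pickle
st();c=cams.calibration('wrist');im=cams.camera('wrist')
pickle.dump(c,open('w6.pkl','wb'));cv2.imwrite('pics/w6f.png',im)
p=proj(c,[[.502,-.351,.048]])[0].astype(int);print(p)
x0,y0=max(p[0]-110,0),max(p[1]-90,0);print(x0,y0);cv2.imwrite('pics/w6.png',cv2.resize(im[y0:y0+180,x0:x0+220],None,fx=3.3,fy=3.3,interpolation=cv2.INTER_CUBIC))
E
```

```text
t8.6 tcp [ 0.5126 -0.4308  0.2578] jaw yaw 8.1 tilt -1.000 gap 0.091 F [-0.1 -0.1  0. ] q [-0.72  0.46  1.24  0.    1.45 -0.86]
[258  94]
148 4
```

View pics/w6.png

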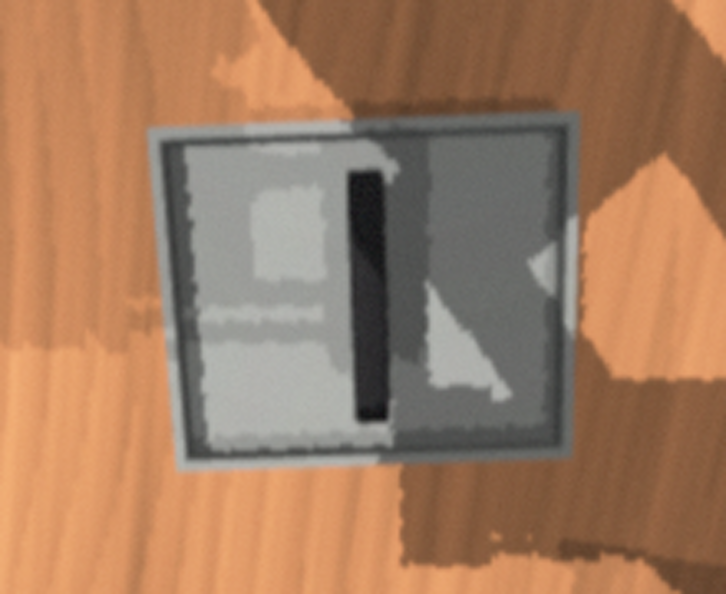

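```bash
python3 - <<'E'
from h import *
import pickle
c=pickle.load(open('w6.pkl','rb'))
for P,z in (([(348,171),(382,171),(389,419),(358,421)],.074),([(149,129),(580,113),(574,458),(179,471)],.034)):
    w=bp(c,np.array(P)/3.3+[148,4]+[-.35,-.35],z);print(np.round(w,4).tolist(),w.mean(0))
    for a,b in((0,1),(1,2),(3,2),(0,3)):
        d=w[a]-w[b];print('  %.1f %.3f'%((np.degrees(np.arctan2(d[1],d[0]))+45)%90-45,np.linalg.norm(d)))
E
```

```text
[[0.4911, -0.3129], [0.5017, -0.3114], [0.5152, -0.3876], [0.505, -0.3897]] [ 0.50324623 -0.35038046]
  8.0 0.011
  10.1 0.077
  11.7 0.010
  10.3 0.078
[[0.4197, -0.3051], [0.5666, -0.2793], [0.588, -0.3966], [0.4407, -0.4224]] [ 0.50377734 -0.350864  ]
  9.9 0.149
  10.4 0.119
  9.9 0.150
  10.1 0.119
```

move_arm(
  rows=[
    [-0.5,4,-4,2,1],
    [-0.9,8,-8,2,1],
    [-0.9,8,-12,2,1],
    [-0.9,8,-16,2,1],
    [-0.9,8,-19,2,1],
    [-0.9,8,-21.2,2,1],
    [-0.9,8,-21.2,2,1],
    [-0.9,8,-21.2,2,0],
    [-0.9,8,-21.2,2,-1],
    [-0.9,8,-21.2,2,-1],
    [-0.9,8,-21.2,2,-1],
    [-0.9,8,-21.2,2,-1],
  ],
  squeeze=35,
)

```text
clock: 9.85
tool_pos: [0.5041, -0.3501, 0.0474]
tcp_rot: [-1.284, 1.081, -1.072]
force: [-0.3, -0.4, -0.5]
finger_gap: 0.0541
```

```bash
python3 -c "from h import *;st()"
```

```text
t9.8 tcp [ 0.5041 -0.3501  0.0474] jaw yaw 10.2 tilt -1.000 gap 0.054 F [-0.3 -0.4 -0.5] q [-0.63  0.52  1.69  0.01  0.94 -0.81]
```

move_arm(
  rows=[
    [0,0,-0.2,0,-1],
    [0,0,-0.2,0,-1],
    [0,0,-0.2,0,-1],
    [0,0,-0.2,0,-1],
    [0,0,-0.2,0,-1],
    [0,0,-0.2,0,-1],
  ],
)

```text
clock: 10.45
tool_pos: [0.5039, -0.35, 0.0453]
tcp_rot: [-1.284, 1.082, -1.072]
force: [-0.5, 0.1, -0.7]
finger_gap: 0.0118
```

```bash
python3 -c "from h import *;st()"
```

```text
t10.4 tcp [ 0.5039 -0.35    0.0453] jaw yaw 10.2 tilt -1.000 gap 0.012 F [-0.5  0.1 -0.7] q [-0.63  0.53  1.69  0.    0.93 -0.81]
```

move_arm(
  rows=[
    [0,0,2,0,-1],
    [0,0,5,0,-1],
    [0,0,9,0,-1],
    [0,1,13,0,-1],
    [0,3,15,0,-1],
    [0,6,15,0,-1],
    [0,10,15,0,-1],
    [0,14,15,0,-1],
    [0,18,15,-1,-1],
    [0,22,15,-2,-1],
    [0,26,15,-3,-1],
    [0,30,15,-4,-1],
  ],
)

```text
clock: 11.65
tool_pos: [0.5033, -0.0484, 0.195]
tcp_rot: [-1.254, 1.135, -1.124]
force: [0.9, 0.7, -2.4]
finger_gap: 0.012
```

```bash
python3 -c "from h import *;st()"
```

```text
t11.7 tcp [ 0.5033 -0.0484  0.195 ] jaw yaw 6.1 tilt -1.000 gap 0.012 F [ 0.9  0.7 -2.4] q [-0.12  0.23  1.75  0.01  1.17 -0.23]
```

move_arm(
  rows=[
    [0,4,0,0,-1],
    [0,8,0,-1,-1],
    [0,12,0,-2.5,-1],
    [0.5,16,0,-2.5,-1],
    [1,20,0,-2.5,-1],
    [1.5,24,0,-2.5,-1],
    [1.95,28,0,-2.5,-1],
    [1.95,32,0,-2.5,-1],
    [1.95,35,0,-2.5,-1],
    [1.95,37.5,-2,-2.5,-1],
    [1.95,38.4,-4,-2.5,-1],
    [1.95,38.4,-5,-2.5,-1],
  ],
)

```text
clock: 12.85
tool_pos: [0.5213, 0.3363, 0.1423]
tcp_rot: [-1.24, 1.168, -1.154]
force: [-0.3, -1.1, -2.2]
finger_gap: 0.012
```

move_arm(
  rows=[
    [0,0,-1,0,-1],
    [0,0,-1,0,-1],
    [0,0,-1,0,-1],
  ],
)

```text
clock: 13.15
tool_pos: [0.5216, 0.3356, 0.1326]
tcp_rot: [-1.239, 1.168, -1.155]
force: [0.7, -0.2, -1.6]
finger_gap: 0.0116
```

```bash
python3 - <<'E'
from h import *
import pickle
st();c=cams.calibration('wrist');im=cams.camera('wrist')
pickle.dump(c,open('w7.pkl','wb'));cv2.imwrite('pics/w7.png',im)
D=cams.camera('side');cv2.imwrite('pics/d7.png',D)
cv2.imwrite('pics/m7.png',np.hstack([cv2.resize(im[60:384,100:420],(396,400)),cv2.resize(D[230:384,100:280],(400,342)) if 0 else cv2.copyMakeBorder(cv2.resize(D[200:384,90:290],(400,368)),0,32,0,0,cv2.BORDER_CONSTANT)]))
E
```

```text
t13.2 tcp [0.5216 0.3356 0.1326] jaw yaw 3.7 tilt -1.000 gap 0.012 F [ 0.7 -0.2 -1.6] q [0.55 0.45 1.57 0.01 1.12 0.48]
```

View pics/m7.png

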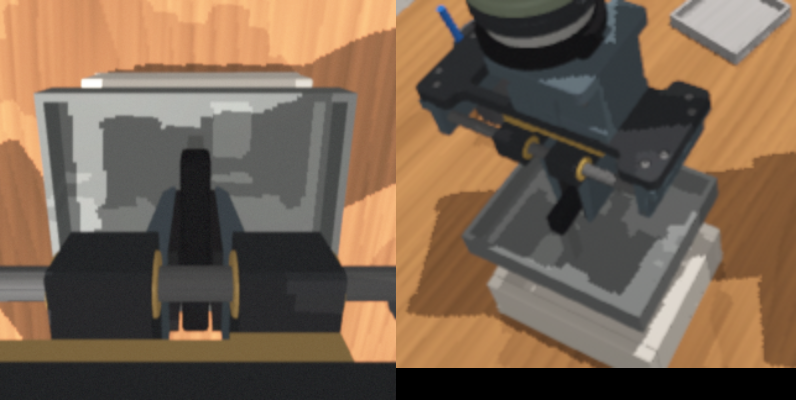

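move_arm(
  rows=[
    [0.1,0,-1.5,0,-1],
    [0.1,0,-3,0,-1],
    [0.1,0,-3.5,0,-1],
    [0.1,0,-4,0,-1],
    [0.1,0,-4.3,0,-1],
    [0.1,0,-4.6,0,-1],
    [0.1,0,-4.6,0,-1],
  ],
)

```text
clock: 13.95
tool_pos: [0.523, 0.336, 0.0874]
tcp_rot: [-1.237, 1.167, -1.155]
force: [0.5, 0.1, -2.9]
finger_gap: 0.0116
```

```bash
python3 -c "from h import *;st()"
```

```text
t13.9 tcp [0.523  0.336  0.0874] jaw yaw 3.7 tilt -1.000 gap 0.012 F [ 0.5  0.1 -2.9] q [0.55 0.49 1.63 0.01 1.02 0.48]
```

move_arm(
  rows=[
    [0,0,-0.2,0,-1],
    [0,0,-0.4,0,-1],
    [0,0,-0.45,0,-1],
    [0,0,-0.45,0,-1],
  ],
)

```text
clock: 14.35
tool_pos: [0.5232, 0.3361, 0.0834]
tcp_rot: [-1.237, 1.167, -1.155]
force: [-1.4, 1.0, 0.4]
finger_gap: 0.0119
```

```bash
python3 -c "from h import *;st()"
```

```text
t14.3 tcp [0.5232 0.3361 0.0834] jaw yaw 3.7 tilt -1.000 gap 0.012 F [-1.4  1.   0.4] q [0.55 0.49 1.63 0.01 1.01 0.48]
```

move_arm(
  rows=[
    [0,0,0,0,0],
    [0,0,0,0,0.4],
    [0,0,0,0,0.4],
    [0,0,0,0,0.4],
    [0,0,4,0,0.4],
    [0,0,8,0,0.4],
    [-1,-3,12,-8,0.4],
    [-3,-6,15,-16,0.4],
    [-5,-9,18,-24,0.4],
    [-7,-13,18,-32,0.4],
    [-9,-18,18,-40,0.4],
    [-11,-22,18,-48,0.4],
  ],
)

```text
clock: 15.55
tool_pos: [0.4123, 0.1147, 0.2636]
tcp_rot: [-0.728, 1.758, -1.749]
force: [0.6, -1.4, -0.2]
finger_gap: 0.0643
```

```bash
python3 - <<'E'
from h import *
st()
D=cams.camera('side');cv2.imwrite('pics/d8.png',D);S=cams.camera('scene')
m=np.hstack([cv2.resize(D[200:384,90:290],(400,368),interpolation=cv2.INTER_CUBIC),cv2.resize(S[110:220,300:410],(368,368),interpolation=cv2.INTER_CUBIC)])
cv2.imwrite('pics/m8.png',m)
E
```

```text
t15.6 tcp [0.4123 0.1147 0.2636] jaw yaw -44.6 tilt -1.000 gap 0.064 F [ 0.6 -1.4 -0.2] q [0.24 0.05 1.78 0.01 1.3  1.02]
```

View pics/m8.png

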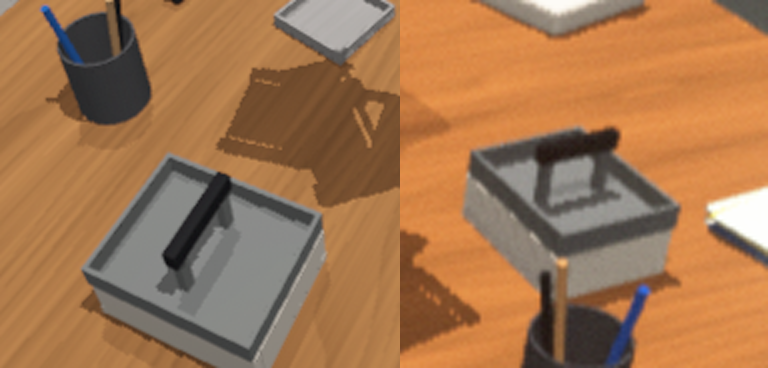

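Tray seated level on the foam, handle intact. Next, bottle B.

move_arm(
  rows=[
    [-1,-2,-1,-8,0.4],
    [-2,-4,-2,-16,0.4],
    [-3,-5.2,-3,-24,0.4],
    [-4,-5.2,-4,-32,0.4],
    [-5,-5.2,-4,-40,0.4],
    [-5,-5.2,-4,-42,0.4],
    [-5,-5.2,-4,-42,0.4],
    [-5,-5.2,-4,-42,0.4],
  ],
)

```text
clock: 16.45
tool_pos: [0.3607, 0.0608, 0.2239]
tcp_rot: [-0.06, 2.191, -2.185]
force: [-0.1, -0.2, 0.5]
finger_gap: 0.0638
```

```bash
cat >> h.py <<'E'
def cap(xy,z,r,name):
    "find the dark cap of radius r near xy at height z in the wrist view"
    st();c=cams.calibration('wrist');im=cams.camera('wrist');cv2.imwrite('pics/%s.png'%name,im)
    p=proj(c,[[*xy,z],[xy[0],xy[1]+r,z]]);R=np.linalg.norm(p[0]-p[1]);print('expect',p[0],R)
    m=(im.max(2)<60).astype(np.uint8);m[235:]=0
    n,l,sx,ce=cv2.connectedComponentsWithStats(m)
    for i in range(1,n):
        if sx[i][4]>.3*R*R:
            k=cv2.findContours((l==i).astype(np.uint8),0,2)[0][0];(q,rr)=cv2.minEnclosingCircle(k)
            if np.hypot(*(q-p[0]))<6*R+40: print('px',np.round(q,1),'rad %.1f area/pi.r2 %.2f'%(rr,sx[i][4]/np.pi/R**2),'world',bp(c,[q],z),bp(c,[ce[i]],z))
E
python3 -c "from h import *;cap((.434,.062),.075,.0145,'w9')"
```

```text
t16.4 tcp [0.3607 0.0608 0.2239] jaw yaw -86.5 tilt -1.000 gap 0.064 F [-0.1 -0.2  0.5] q [ 0.13 -0.03  1.96  0.    1.2   1.64]
expect [261.34606645 102.62800507] 14.884917554495432
px [262.5 103.8] rad 14.0 area/pi.r2 0.84 world [[0.43298819 0.06082359]] [[0.43312485 0.0609359 ]]
```

move_arm(
  rows=[
    [3.5,0,-2,0,0.4],
    [7.2,0,-5,0,0.4],
    [7.2,0,-9,0,0.4],
    [7.2,0,-13,0,0.4],
    [7.2,0,-17,0,0.4],
    [7.2,0,-20.3,0,0.4],
    [7.2,0,-20.3,0,0.4],
    [7.2,0,-20.3,0,0],
    [7.2,0,-20.3,0,-1],
    [7.2,0,-20.3,0,-1],
    [7.2,0,-20.3,0,-1],
    [7.2,0,-20.3,0,-1],
  ],
  squeeze=15,
)

```text
clock: 17.7
tool_pos: [0.4335, 0.0608, 0.022]
tcp_rot: [-0.057, 2.19, -2.184]
force: [-0.7, -1.0, 6.4]
finger_gap: 0.0318
```

```bash
python3 -c "from h import *;st()"
```

```text
t17.7 tcp [0.4335 0.0608 0.022 ] jaw yaw -86.6 tilt -1.000 gap 0.032 F [-0.7 -1.   6.4] q [0.11 0.33 2.13 0.   0.67 1.62]
```

move_arm(
  rows=[
    [0,0,4,0,-1],
    [0,0,8,0,-1],
    [0,3,11,0,-1],
    [0,7,12,0,-1],
    [1,11,12,0,-1],
    [2,15,12,0,-1],
    [3,19,12,0,-1],
    [4,23,12,0,-1],
    [5,26,12,0,-1],
    [5,27.3,12,0,-1],
    [5,27.3,12,0,-1],
    [5,27.3,12,0,-1],
  ],
)

```text
clock: 18.9
tool_pos: [0.4827, 0.3326, 0.1417]
tcp_rot: [-0.059, 2.189, -2.186]
force: [0.7, -0.6, 0.2]
finger_gap: 0.0315
```

```bash
python3 -c "from h import *;st()"
```

```text
t18.9 tcp [0.4827 0.3326 0.1417] jaw yaw -86.5 tilt -1.000 gap 0.032 F [ 0.7 -0.6  0.2] q [ 0.58  0.39  1.65 -0.    1.1   2.1 ]
```

move_arm(
  rows=[
    [0,0,-3,0,-1],
    [0,0,-5,0,-1],
    [0,0,-6,0,-1],
    [0,0,-6.5,0,-1],
    [0,0,-6.7,0,-1],
    [0,0,-6.7,0,-1],
    [0,0,-6.7,0,-0.3],
    [0,0,-6.7,0,0],
    [0,0,-6.7,0,0],
    [0,0,-6.7,0,0],
    [0,0,-2,0,0],
    [0,0,3,0,0],
  ],
)

```text
clock: 20.1
tool_pos: [0.4816, 0.3319, 0.1712]
tcp_rot: [-0.064, 2.189, -2.191]
force: [0.8, 1.0, -0.0]
finger_gap: 0.0454
```

move_arm(
  rows=[
    [-2,-5,4,0,0.4],
    [-4,-10,5,0,0.4],
    [-6,-15,5,0,0.4],
    [-8,-20,5,0,0.4],
    [-10,-25,5,0,0.4],
    [-10,-30,5,0,0.4],
    [-10,-35,5,0,0.4],
    [-10,-40,5,0,0.4],
    [-10,-42.8,5,0,0.4],
    [-10,-42.8,5,0,0.4],
  ],
)

```text
clock: 21.1
tool_pos: [0.3813, -0.1004, 0.2216]
tcp_rot: [-0.056, 2.189, -2.196]
force: [0.4, 1.2, -0.7]
finger_gap: 0.0641
```

```bash
python3 - <<'E'
from h import *
cap((.457,-.095),.075,.0145,'w10')
D=cams.camera('side');w=cv2.imread('pics/w10.png')
cv2.imwrite('pics/m10.png',np.hstack([cv2.resize(D[180:384,90:290],(392,400)),cv2.resize(w[0:300,56:356],(400,400))]))
E
```

```text
t21.1 tcp [ 0.3813 -0.1004  0.2216] jaw yaw -86.9 tilt -1.000 gap 0.064 F [ 0.4  1.2 -0.7] q [-0.28  0.02  1.92 -0.    1.2   1.23]
expect [255.82245414  99.52069853] 15.047699394780157
px [254.9 100. ] rad 14.3 area/pi.r2 0.86 world [[ 0.45654189 -0.09412252]] [[ 0.4568249  -0.09365638]]
```

View pics/m10.png

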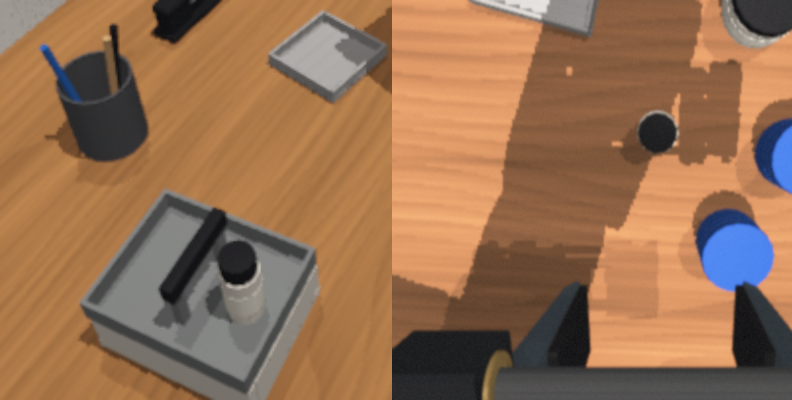

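Bottle B stands upright in the near bay. I'll check the clearance to the blue cans before grasping A.

```bash
python3 - <<'E'
from h import *
c=cams.calibration('wrist');im=cv2.imread('pics/w10.png').astype(int)
m=((im[...,0]>im[...,2]+50)).astype(np.uint8);m[240:]=0
n,l,s,ce=cv2.connectedComponentsWithStats(m)
for i in range(1,n):
    if s[i][4]>200:
        x,y,w,h,a=s[i];print(s[i]);print(bp(c,[(x,y),(x+w,y+h),(x+w/2,y+h-w/2*.9)],.06))
E
```

```text
[ 329   89   70   58 3186]
[[ 0.47076775 -0.16371586]
 [ 0.41673871 -0.24446992]
 [ 0.44695822 -0.20264112]]
[ 285  158   57   60 2592]
[[ 0.39841587 -0.12541206]
 [ 0.33326507 -0.1951873 ]
 [ 0.36180318 -0.15981601]]
```

move_arm(
  rows=[
    [4,0.6,-2,0,0.4],
    [7.6,0.65,-5,0,0.4],
    [7.6,0.65,-9,0,0.4],
    [7.6,0.65,-13,0,0.4],
    [7.6,0.65,-17,0,0.4],
    [7.6,0.65,-20,0,0.4],
    [7.6,0.65,-20,0,0.4],
    [7.6,0.65,-20,0,0],
    [7.6,0.65,-20,0,-1],
    [7.6,0.65,-20,0,-1],
    [7.6,0.65,-20,0,-1],
    [7.6,0.65,-20,0,-1],
  ],
)

```text
clock: 22.4
tool_pos: [0.4582, -0.0909, 0.0224]
tcp_rot: [-0.056, 2.189, -2.192]
force: [-0.4, -0.3, 6.5]
finger_gap: 0.0317
```

```bash
python3 -c "from h import *;st()"
```

```text
t22.4 tcp [ 0.4582 -0.0909  0.0224] jaw yaw -86.8 tilt -1.000 gap 0.032 F [-0.4 -0.3  6.5] q [-0.22  0.37  2.07 -0.    0.7   1.29]
```

move_arm(
  rows=[
    [0,0,4,0,-1],
    [0,0,8,0,-1],
    [0,3,12,0,-1],
    [1,7,15,0,-1],
    [2,12,16,0,-1],
    [3,17,16,0,-1],
    [4.5,22,16,0,-1],
    [6,27,16,0,-1],
    [8,32,16,0,-1],
    [10,37,16,0,-1],
    [10.5,41,16,0,-1],
    [10.5,42.9,16,0,-1],
  ],
)

```text
clock: 23.6
tool_pos: [0.5638, 0.3419, 0.1818]
tcp_rot: [-0.058, 2.19, -2.189]
force: [-0.3, 0.3, -0.7]
finger_gap: 0.0319
```

move_arm(
  rows=[
    [0,0,0,0,-1],
    [0,0,0,0,-1],
    [0,0,0,0,-1],
  ],
)

```text
clock: 23.9
tool_pos: [0.5636, 0.3404, 0.1817]
tcp_rot: [-0.057, 2.189, -2.191]
force: [0.3, -0.0, -0.6]
finger_gap: 0.0316
```

```bash
python3 -c "from h import *;st()"
```

```text
t23.9 tcp [0.5636 0.3404 0.1817] jaw yaw -86.7 tilt -1.000 gap 0.032 F [ 0.3 -0.  -0.6] q [ 0.53  0.47  1.41 -0.    1.26  2.04]
```

Target z is about 0.0755.

move_arm(
  rows=[
    [0,0,-4,0,-1],
    [0,0,-7.5,0,-1],
    [0,0,-9.5,0,-1],
    [0,0,-10.3,0,-1],
    [0,0,-10.65,0,-1],
    [0,0,-10.65,0,-1],
    [0,0,-10.65,0,-0.3],
    [0,0,-10.65,0,0],
    [0,0,-10.65,0,0],
    [0,0,-10.65,0,0],
    [0,0,-6,0,0],
    [0,0,-1,0,0],
  ],
)

```text
clock: 25.1
tool_pos: [0.5624, 0.3399, 0.1709]
tcp_rot: [-0.062, 2.189, -2.196]
force: [0.9, 0.5, 0.0]
finger_gap: 0.0454
```

move_arm(
  rows=[
    [-2,-4,4,0,0.4],
    [-4,-9,5,0,0.7],
    [-6,-14,5,0,1],
    [-8,-19,5,0,1],
    [-9,-24,5,0,1],
    [-9,-29,5,0,1],
    [-9,-34,5,0,1],
    [-9,-39,5,0,1],
    [-9,-44,5,0,1],
    [-9,-49,5,0,1],
    [-9,-51,5,0,1],
    [-9,-51,5,0,1],
  ],
)

```text
clock: 26.3
tool_pos: [0.4724, -0.1746, 0.2211]
tcp_rot: [-0.055, 2.189, -2.201]
force: [-0.7, 0.6, -1.0]
finger_gap: 0.0911
```

```bash
python3 - <<'E'
from h import *
cap((.557,-.172),.062,.03,'w11')
D=cams.camera('side');w=cv2.imread('pics/w11.png')
cv2.imwrite('pics/m11.png',np.hstack([cv2.resize(D[180:384,90:290],(392,400)),cv2.resize(w[0:300,56:356],(400,400))]))
E
```

```text
t26.3 tcp [ 0.4724 -0.1746  0.2211] jaw yaw -87.1 tilt -1.000 gap 0.091 F [-0.7  0.6 -1. ] q [-0.37  0.2   1.71 -0.    1.23  1.15]
expect [258.57328894  89.65340151] 30.26121852200026
px [257.1  87.2] rad 30.3 area/pi.r2 0.96 world [[ 0.55928799 -0.17039856]] [[ 0.55916588 -0.17054149]]
px [161.  224.5] rad 19.5 area/pi.r2 0.15 world [[ 0.4065576  -0.06958132]] [[ 0.40417997 -0.07533892]]
px [353.5 225.3] rad 18.6 area/pi.r2 0.17 world [[ 0.41585407 -0.28677464]] [[ 0.41513776 -0.28252556]]
```

View pics/m11.png

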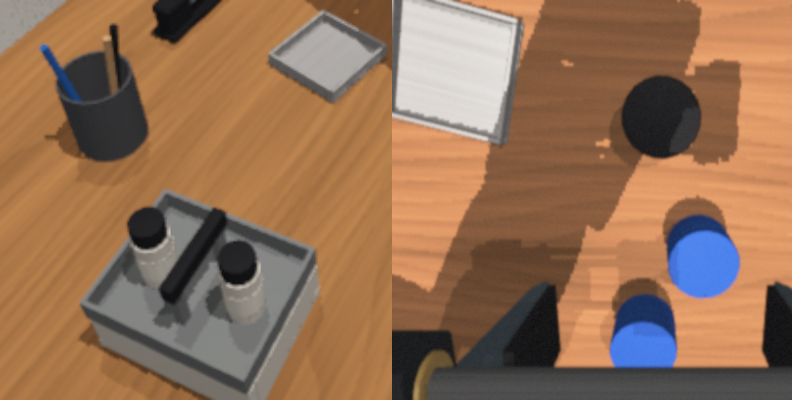

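move_arm(
  rows=[
    [4,0.4,-2,0,1],
    [8.7,0.4,-4,0,1],
    [8.7,0.4,-8,0,1],
    [8.7,0.4,-12,0,1],
    [8.7,0.4,-16,0,1],
    [8.7,0.4,-19.3,0,1],
    [8.7,0.4,-19.3,0,1],
    [8.7,0.4,-19.3,0,0],
    [8.7,0.4,-19.3,0,-1],
    [8.7,0.4,-19.3,0,-1],
    [8.7,0.4,-19.3,0,-1],
    [8.7,0.4,-19.3,0,-1],
  ],
  squeeze=20,
)

```text
clock: 27.6
tool_pos: [0.5603, -0.1672, 0.0296]
tcp_rot: [-0.057, 2.187, -2.196]
force: [0.2, -1.0, 6.8]
finger_gap: 0.0592
```

```bash
python3 -c "from h import *;st()"
```

```text
t27.6 tcp [ 0.5603 -0.1672  0.0296] jaw yaw -86.8 tilt -1.000 gap 0.059 F [ 0.2 -1.   6.8] q [-0.31  0.5   1.79 -0.    0.85  1.21]
```

move_arm(
  rows=[
    [0,0,3,0,-1],
    [0,0,6,0,-1],
    [0.5,3,7,0,-1],
    [1,7,7,0,-1],
    [1.8,11,7,0,-1],
    [2.4,15,7,0,-1],
    [2.7,17.3,7,0,-1],
    [2.7,17.3,7,0,-1],
    [2.7,17.3,7,0,-1],
  ],
)

```text
clock: 28.5
tool_pos: [0.5869, 0.006, 0.0994]
tcp_rot: [-0.059, 2.187, -2.197]
force: [-0.6, -0.2, -1.0]
finger_gap: 0.0598
```

```bash
python3 -c "from h import *;st()"
```

```text
t28.5 tcp [0.5869 0.006  0.0994] jaw yaw -86.8 tilt -1.000 gap 0.060 F [-0.6 -0.2 -1. ] q [-0.01  0.43  1.7  -0.01  1.01  1.51]
```

move_arm(
  rows=[
    [0,0,-3,0,-1],
    [0,0,-5,0,-1],
    [0,0,-6,0,-1],
    [0,0,-6.4,0,-1],
    [0,0,-6.6,0,-1],
    [0,0,-6.6,0,-1],
    [0,0,-6.6,0,0.5],
    [0,0,-6.6,0,0.9],
    [0,0,-6.6,0,0.9],
    [0,0,-6.6,0,0.9],
    [0,0,-2,0,0.9],
    [0,0,3,0,0.9],
  ],
)

```text
clock: 29.7
tool_pos: [0.5854, 0.006, 0.1288]
tcp_rot: [-0.065, 2.19, -2.199]
force: [1.9, 0.8, 0.2]
finger_gap: 0.0865
```

move_arm(
  rows=[
    [-4,0,6,0,0.9],
    [-8,0,12,0,0.9],
    [-13,0,15,0,0.9],
    [-18,0,18,0,0.9],
    [-22,0,20,0,0.9],
    [-25,0,20,0,0.9],
    [-25,0,20,0,0.9],
  ],
)

```text
clock: 30.4
tool_pos: [0.3328, 0.0061, 0.3305]
tcp_rot: [-0.062, 2.188, -2.197]
force: [1.0, -0.4, 0.6]
finger_gap: 0.0868
```

```bash
python3 - <<'E'
from h import *
st()
D=cams.camera('side');S=cams.camera('scene')
cv2.imwrite('pics/m12.png',np.hstack([cv2.resize(D[120:384,90:400],(420,358)),cv2.resize(S[130:300,80:400],(380,202))[:,:] if 0 else cv2.copyMakeBorder(cv2.resize(S[130:300,100:400],(380,215)),0,143,0,0,cv2.BORDER_CONSTANT)]))
E
```

```text
t30.4 tcp [0.3328 0.0061 0.3305] jaw yaw -86.8 tilt -1.000 gap 0.087 F [ 1.  -0.4  0.6] q [-0.01 -0.14  1.79 -0.    1.49  1.5 ]
```

View pics/m12.png

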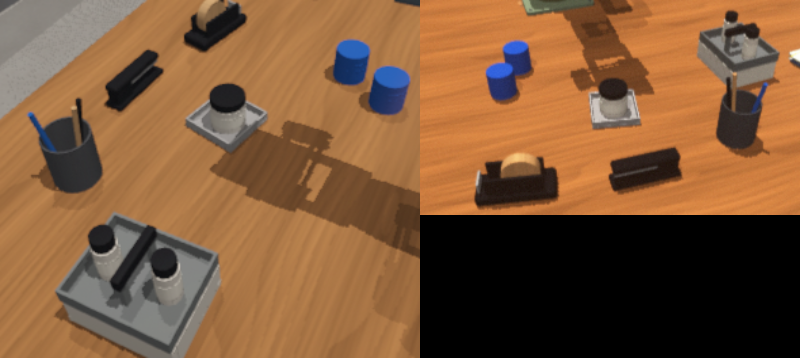

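Everything is in place, so I'm handing in.

```bash
python3 -c "
from rig import env
print(env.sign_off())"
```

```text
the job is handed in; nothing more can be done
None
```

The carrier is packed and handed in at about 30 s of the 144 s allowed. I laid the slide box in the foam base, seated the handled tray on it, then stood one bottle on each side of the handle. The jar went into the steel tray last.

- **Final pictures (side and scene views):** The tray sits level on the foam, and both bottles and the jar are upright. The stapler, pen pot, tape dispenser and blue cans look untouched, and the arm was well clear of everything.
- **Tray seating:** The tool stopped at z = 0.083 m, which is the height expected for a fully seated tray. The wrist force showed the tray's weight passing to the foam.
- **What disagreed:** The first estimates from the two fixed cameras differed by 1 to 2 cm, so I used close wrist-camera views, which matched the given sizes to about 2 mm. The force reading rose to about 5–7 N upward when I gripped the slide box, bottles and jar; I did not find out why, but it is well under the limits.
- **Not checked:** The slide box is hidden under the tray, so I last saw it, lying flat, before the tray went on.

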